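# Catch dispensed nuts in the pan and put them on the scale

### The job

Pick up the aluminium pan by its handle, hold it clear of the counter under the parts dispenser's chute and push the paddle in with the pan itself, so that the gate opens and all four big nuts slide into the pan. Then set the pan with all four nuts in it level on the middle of the bench scale's plate, gently, and let go.

Things in the scene. Friction and masses are not known exactly. Their poses are not given: they have to be found in the camera images.
- pan_grip (a point): Aluminium pan, the only container with a handle. Point: centre of the handle, a black upright blade 12 mm thick (y), 28 tall (28 to 56 above the pan's underside), 76 long (x), straight out behind the pan. Pan axes: +x from handle to the pan's front wall, z up. It lies 98 mm behind the pan's centre, 42 above its underside; the rear wall is 38 mm in front of it. Empty pan about 0.14 kg.
- pan_floor (a point): Centre of the pan's inner floor, 5 mm above its underside, axes as pan_grip. Pan outside 120 mm (x) by 116 mm (y); walls 4 mm thick; front and side walls 50 mm high, rear wall (handle side) 75 mm. Front wall's outer face is 60 mm ahead (+x) of this point.
- chute_lip (a point): Parts dispenser, fixed: steel chute on blue legs. Point: middle of the chute's lower lip, 170 mm above the counter. x axis: level, from the lip back under the rising chute (pieces leave towards -x); z up. Chute 46 mm wide, floor 4 thick, 28 deg slope, 300 long, open on top. A gate 10 mm behind the lip holds the nuts. Only the paddle stands below it until the legs 120 mm behind the lip.
- paddle_face (a point): Centre of the front face of the flat aluminium push paddle hanging under the lip, 123 mm above the counter: 70 mm wide, upright, its face from 89 to 151 mm above the counter, facing chute_lip's -x, 2 mm behind the lip at rest. Axes as chute_lip; it slides along +x when pushed.
- paddle (a joint): Paddle travel in m: 0 at rest, 0.030 fully in (stop). A spring returns it: about 1.2 N to start, 4 N at the stop. It lifts the gate 1.3 mm per mm and the gate drops when it is let go. The nuts run freely above 0.018 and are all out within about 1 s.
- scale_plate (a point): Centre of the top of the square bench scale's flat steel plate: 150 x 150 mm, 45 mm above the counter, fixed; a small dark display on its -x side. z up.
- nut0_center (a point): Centre of a large steel hex nut (24 mm across flats, 13 mm thick, about 30 g), one of four lying in a row in the chute behind the gate, nearest the gate.
- nut1_center (a point): Centre of a large steel hex nut (24 mm across flats, 13 mm thick, about 30 g), one of four lying in a row in the chute behind the gate.
- nut2_center (a point): Centre of a large steel hex nut (24 mm across flats, 13 mm thick, about 30 g), one of four lying in a row in the chute behind the gate.
- nut3_center (a point): Centre of a large steel hex nut (24 mm across flats, 13 mm thick, about 30 g), one of four lying in a row in the chute behind the gate.
- organiser: Bystander: open grey compartment tray with small parts, 150 x 150 x 40 mm, fixed; origin centre of underside. It and the scale swap places. Not needed.

How it is judged:
On the way, in this order (a step that is already met when the one before it is completed fails the run):
1. the pan is picked up clear of the counter, the nuts still behind the gate (height (world z) of pan_floor above 0.055 m and value of joint paddle below 0.008 m), for 0.1 s.
2. the paddle is pushed in by the pan, held up under the chute (height (world z) of pan_floor above 0.055 m and value of joint paddle above 0.012 m and contact force between pan and paddle above 0.3 N), for 0.04 s.
3. all four nuts lie in the pan while it is held clear of the counter (x of nut0_center in the frame of pan_floor between -0.058 and 0.058 m and y of nut0_center in the frame of pan_floor between -0.056 and 0.056 m and z of nut0_center in the frame of pan_floor between 0 and 0.055 m and x of nut1_center in the frame of pan_floor between -0.058 and 0.058 m and y of nut1_center in the frame of pan_floor between -0.056 and 0.056 m and z of nut1_center in the frame of pan_floor between 0 and 0.055 m and x of nut2_center in the frame of pan_floor between -0.058 and 0.058 m and y of nut2_center in the frame of pan_floor between -0.056 and 0.056 m and z of nut2_center in the frame of pan_floor between 0 and 0.055 m and x of nut3_center in the frame of pan_floor between -0.058 and 0.058 m and y of nut3_center in the frame of pan_floor between -0.056 and 0.056 m and z of nut3_center in the frame of pan_floor between 0 and 0.055 m and height (world z) of pan_floor above 0.055 m), for 0.2 s.
At the end, for the whole second after the job is handed in: The pan stands flat (within 0.08 rad) and at rest on the scale's plate, its floor's centre within 45 mm of the plate's centre, with all four nuts inside it (x of nut0_center in the frame of pan_floor between -0.058 and 0.058 m and y of nut0_center in the frame of pan_floor between -0.056 and 0.056 m and z of nut0_center in the frame of pan_floor between 0 and 0.055 m and x of nut1_center in the frame of pan_floor between -0.058 and 0.058 m and y of nut1_center in the frame of pan_floor between -0.056 and 0.056 m and z of nut1_center in the frame of pan_floor between 0 and 0.055 m and x of nut2_center in the frame of pan_floor between -0.058 and 0.058 m and y of nut2_center in the frame of pan_floor between -0.056 and 0.056 m and z of nut2_center in the frame of pan_floor between 0 and 0.055 m and x of nut3_center in the frame of pan_floor between -0.058 and 0.058 m and y of nut3_center in the frame of pan_floor between -0.056 and 0.056 m and z of nut3_center in the frame of pan_floor between 0 and 0.055 m and horizontal distance between pan_floor and scale_plate below 0.045 m and z of pan_floor in the frame of scale_plate between 0 and 0.01 m and angle between pan_floor's own z axis and vertical below 0.08 rad and linear speed of pan below 0.02 m/s); the robot touches nothing.
It fails at once if the pan is let fall (moving faster than 0.5 m/s while not held) (contact force between the fingers and pan below 0.1 N and linear speed of pan above 0.5 m/s).
It fails at once if the gripper or arm, not the pan, pushes the paddle (contact force between any of the arm, the fingers and paddle above 1 N).
It also fails if it takes over 59 s, if anything falls off the work surface, if the arm or the gripper's body presses on something with over 40 N, if the wrist force passes 120 N, or if a joint passes its speed limit or range.

### The arm

A 6-joint arm with a two-finger parallel gripper is mounted at the origin on the work surface. World frame = base frame: x ahead of the robot, y to its left, z up, the work surface at z = 0. Lengths are in m, angles in rad, forces in N, time in s.
With the tool pointing down it reaches from about 0.35 to 0.975 m from the base axis. Payload 4.9 kg.
Tool frame: the origin (TCP) lies on the front face of the gripper's body, between the roots of the fingers; the fingertips stand ctrl.finger_overhang ahead of it and the grasp point (between the pads) lies 54 mm ahead of it (ctrl.finger_overhang is the distance from the TCP to the fingertips, in m); z points along the fingers, y is the line along which they close (so a half turn about z gives the same grasp; the last joint's range is limited). The gripper opens to 85 mm and grips with 20 to 120 N. Pads are 22 mm wide; open, the fingers measure 114 mm over their backs; the gripper's body (76 mm by 85 mm) begins 54 mm behind the grasp point. The pads swing forward as they close: fully open they stand 13 mm farther back than shut.
Start: joints at [-1.327, 0.053, 1.613, -0, 1.476, -0.119], TCP at [0.222, -0.584, 0.304] pointing down, gripper open.
Joint ranges: [-3.01, 3.01], [-1.01, 2.22], [0.06, 2.58], [-1.02, 4.17], [0.09, 2.62], [-3.14, 3.14]. Speed limits (rad/s): [2.57, 2.57, 3.14, 3.14, 3.14, 3.14].

### API

Orientations are given as a rotation vector (axis times angle).
In Python, from station import ctrl, vision gives the robot as it stands. The module is installed in compiled form; this text tells all that it offers.
- The arm moves only by the tool drive_tool, never from a script. Its argument "rows" is a list of rows, each a list of 2 entries, a list of its own where there are three numbers: the shift along the tool's x, y, z in m, then the turn about the tool's z in rad. A call has 1 to 10 rows; each row shifts and turns the commanded pose from where the row before left it, along the tool's axes as they then stand; what a row does not reach is not made up. A row lasts 1/10 s, in which the tool goes at most 50 mm and 8.59 degrees, less where a joint would pass 70% of its speed; a pose out of reach is approached as far as the arm can. A call with a gripper value outside its range is refused whole. "jaw" is the closure, from 0 (fully open) to 1 (shut), set as the call begins (left out, the last holds). The fingers move at their own pace and stop on an object; "grip_force" is the grip in N (left out, the last holds). Time passes only in rows, so rows that do not move let the fingers close. It gives the time, the measured TCP pose, the force, the opening and the grip force at its end, in the units of the state.
- ctrl.get_obs(): the state, without advancing time (a new reading comes with each control period).
- vision.get_image(name): name is "scene" or "top" or "wrist"; returns a dict with "image" (400x640x3 uint8, blue, green, red), "vertical_fov" (degrees; the focal length in pixels is half the picture's height over the tangent of half this angle, whatever the lens; pixels are square), "cx", "cy" (the principal point, pixels), "R" (3x3) and "t" (3): a world point X has camera coordinates R X + t. Camera axes: x right, y down, z forward; pixel columns grow to the right and rows downward; lengths in m; the calibration is good to about 2 mm. A picture is of the moment at which its call begins. There is no depth.
- ctrl.finish_job(): hands the job in; it is judged then, once.
The state is a dict: "t": time; "q": joint angles; "dq": joint speeds; "effort": joint torques, N m; "tool_pos": TCP position; "tool_rot": TCP orientation; "contact_force": force on the tool from outside, world axes, zero at the start; "wrist_torque": the same for the moment, N m; "opening": finger opening in m; "grip_force": force on a finger pad.
Only numpy, scipy, OpenCV 4.12 (cv2) and the standard library are available. Lean on these libraries where they do the work, as an engineer would, in place of code of your own. Each camera call takes 0.05 s, during which the arm holds its last target. There are 200 camera calls.

## Working session

There is one attempt and no reset: what is moved stays moved. The work goes in short steps, Python scripts to look and compute and a tool call to move; the robot and the scene stay as the last step left them, time stands still between calls to the robot, and variables do not carry over. Pictures are saved under pics/ and viewed, at most 12 in all, crops included, and the job is handed in when it is done.

Besides the shell and the picture viewer there is one more tool, called after ">>>" as name(argument=value, ...), one argument or row to a line, values as JSON. drive_tool: Moves the arm, as the interface text tells. Its arguments: {"type":"object","properties":{"rows":{"type":"array","items":{"type":"array"}},"jaw":{"type":"number"},"grip_force":{"type":"number"}},"required":["rows"]}

```bash
mkdir -p pics; cat > h.py <<'E'
import numpy as np, cv2
from station import ctrl, vision
from scipy.spatial.transform import Rotation as Ro
def snap(n,f):
    d=vision.get_image(n); cv2.imwrite(f'pics/{f}.png',d['image']); np.savez(f'pics/{f}.npz',**{k:np.array(v) for k,v in d.items()}); return d
def load(f): return dict(np.load(f'pics/{f}.npz'))
def ray(d,u,v):
    f=200/np.tan(np.radians(float(d['vertical_fov']))/2)
    R=d['R'];c=-R.T@d['t']; return c,R.T@np.array([(u-d['cx'])/f,(v-d['cy'])/f,1])
def onz(d,u,v,z):
    c,r=ray(d,u,v); return c+r*(z-c[2])/r[2]
def proj(d,X):
    f=200/np.tan(np.radians(float(d['vertical_fov']))/2)
    p=d['R']@np.asarray(X)+d['t']; return p[:2]/p[2]*f+[d['cx'],d['cy']]
E
python3 - <<'E'
from h import *
for n in ['scene','top']:
    d=snap(n,n+'1'); print(n,d['vertical_fov'],d['cx'],d['cy'],-d['R'].T@d['t'],d['R'].round(2).tolist())
o=ctrl.get_obs();print(o['t'],o['tool_pos'],Ro.from_rotvec(o['tool_rot']).as_matrix().round(3),o['opening'],ctrl.finger_overhang)
E
```

```text
scene 52.27170445411388 318.53940493211115 197.20573631491553 [0.83363949 0.41454998 0.91386033] [[-0.81, 0.59, 0.01], [0.49, 0.69, -0.54], [-0.33, -0.43, -0.84]]
top 45.77460810467068 317.0028479292313 198.03949820412925 [0.30505979 0.03563168 1.32825532] [[0.16, -0.99, 0.0], [-0.97, -0.15, -0.2], [0.2, 0.03, -0.98]]
0.1 [ 0.22170894 -0.58389632  0.30278661] [[ 0.935  0.355 -0.   ]
 [ 0.355 -0.935  0.002]
 [ 0.    -0.002 -1.   ]] 0.08540523735462217 0.0726
```

View pics/top1.png

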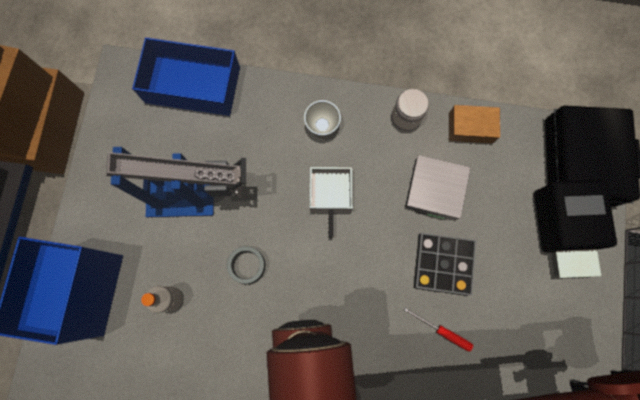

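View pics/scene1.png

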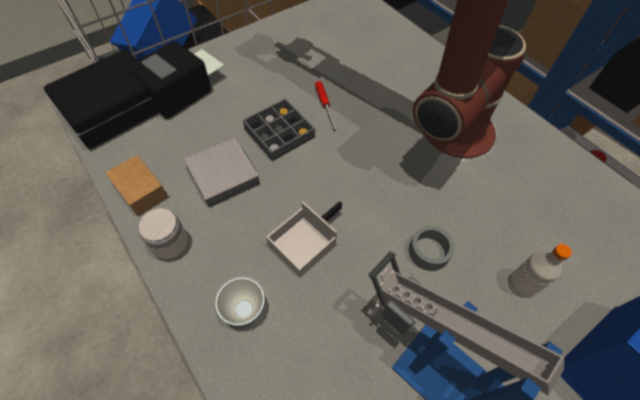

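Top view: pan at about (331,190), handle down to (331,238), chute lip near (243,175) rising to the left, scale at (438,187), and the organiser at (445,263). I'll measure the corners more closely in an enlarged crop.

```bash
python3 - <<'E'
from h import *
d=load('top1');im=d['image']
A=cv2.resize(im[150:245,225:360],None,fx=5.9,fy=5.9,interpolation=cv2.INTER_CUBIC)
cv2.imwrite('pics/cropA.png',cv2.convertScaleAbs(A,alpha=1.3))
hsv=cv2.cvtColor(im,cv2.COLOR_BGR2HSV)
# handle dark
m=np.zeros(im.shape[:2],np.uint8); m[212:245,322:340]=(hsv[212:245,322:340,2]<70)*255
ys,xs=np.nonzero(m);print('handle',xs.min(),xs.max(),ys.min(),ys.max(),xs.mean(),ys.mean(),len(xs))
vx=cv2.fitLine(np.c_[xs,ys].astype(np.float32),cv2.DIST_L2,0,.01,.01).ravel();print(vx)
# scale: bright warm
for nm,(a,b,c,e) in dict(scale=(148,228,398,478),pan=(158,215,300,362)).items():
    s=im[a:b,c:e].astype(int); mm=(s.min(2)>(125 if nm=='scale' else 135)).astype(np.uint8)*255
    cs,_=cv2.findContours(mm,0,2);cc=max(cs,key=cv2.contourArea)+np.array([c,a])
    r=cv2.minAreaRect(cc);print(nm,cv2.contourArea(cc),r,cv2.boxPoints(r).tolist())
    z=.045 if nm=='scale' else .05
    print(np.array([onz(d,*p,z)[:2] for p in cv2.boxPoints(r)]).round(4).tolist(), onz(d,*r[0],z).round(4))
print('handle ends',onz(d,xs.mean(),ys.max(),.056),onz(d,xs.mean(),ys.mean(),.05), onz(d,xs.mean(),ys.min(),.05))
E
```

```text
handle 322 338 212 238 330.6942148760331 223.02479338842974 121
[ 3.6386758e-02 -9.9933779e-01  3.3069421e+02  2.2302480e+02]
scale 2733.5 ((439.4393310546875, 185.13279724121094), (55.656558990478516, 53.53794479370117), 13.240518569946289) [[406.21966552734375, 204.81640625], [418.48193359375, 152.70166015625], [472.65899658203125, 165.44918823242188], [460.396728515625, 217.56393432617188]]
[[0.5842, -0.1731], [0.7383, -0.1896], [0.7252, -0.3441], [0.5721, -0.3243]] [ 0.6541 -0.2579  0.045 ]
pan 1732.0 ((330.5, 187.0), (42.0, 43.0), 90.0) [[309.0, 166.0], [352.0, 166.0], [352.0, 208.0], [309.0, 208.0]]
[[0.6502, 0.109], [0.6691, -0.0096], [0.551, -0.0264], [0.5326, 0.09]] [0.6002 0.0407 0.05  ]
handle ends [0.45954926 0.01897187 0.056     ] [0.50075444 0.02504336 0.05      ] [0.53088553 0.02962152 0.05      ]
```

View pics/cropA.png

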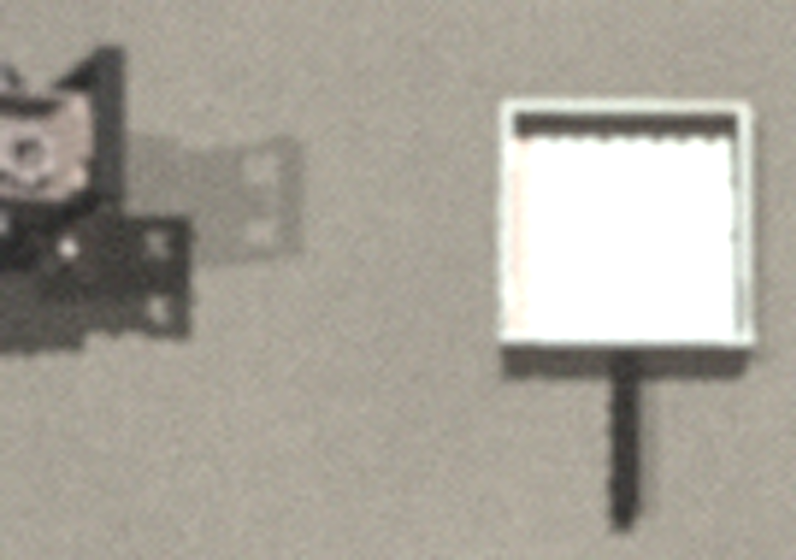

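```bash
python3 - <<'E'
from h import *
im=load('scene1')['image']
cv2.imwrite('pics/cropB.png',cv2.convertScaleAbs(cv2.resize(im[240:360,330:470],None,fx=5,fy=5,interpolation=cv2.INTER_CUBIC),alpha=1.5))
d=load('top1')
P=lambda x,y,z:onz(d,x/5.9+225,y/5.9+150,z)
f=(P(502,100,.05)+P(752,100,.05))/2; r=(P(500,345,.075)+P(755,345,.075))/2
h1=P(622,530,.056);h0=P(628,365,.056)
for n,a in dict(f=f,r=r,h1=h1,h0=h0,fl=P(502,100,.05),fr=P(752,100,.05)).items(): print(n,a.round(4))
for a,b in((r,f),(h1,h0),(h1,f)): v=b-a;print(np.hypot(*v[:2]),np.degrees(np.arctan2(v[1],v[0])))
# chute direction from floor edges in top view
E
```

```text
f [0.6573 0.0472 0.05  ]
r [0.5363 0.0294 0.075 ]
h1 [0.4545 0.0189 0.056 ]
h0 [0.5305 0.0277 0.056 ]
fl [0.648  0.1056 0.05  ]
fr [ 0.6666 -0.0112  0.05  ]
0.12232579855787853 8.353031496481151
0.07647039367127006 6.569205980994806
0.20469363808828775 7.930181415713413
```

View pics/cropB.png

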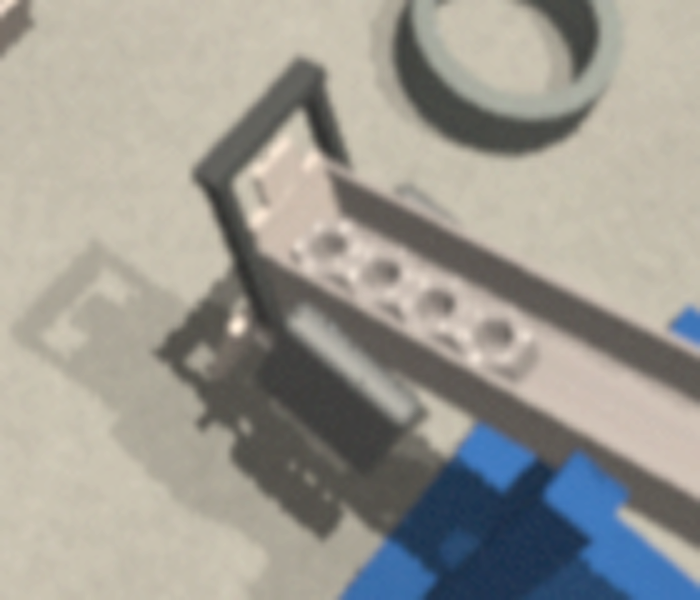

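```bash
python3 - <<'E'
from h import *
im=load('top1')['image']
cv2.imwrite('pics/cropC.png',cv2.convertScaleAbs(cv2.resize(im[140:215,100:260],None,fx=5,fy=5,interpolation=cv2.INTER_CUBIC),alpha=1.6))
E
```

```text
(no output)
```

View pics/cropC.png

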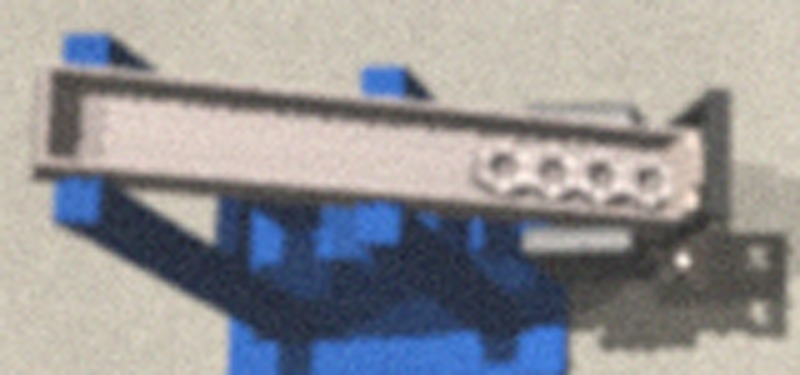

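```bash
python3 - <<'E'
from h import *
t=load('top1');s=load('scene1')
T=[(650,181),(601,176),(552,172),(503,168)];S=[(330,243),(382,272),(436,304),(497,335)]
N=[]
for a,b in zip(T,S):
    c1,r1=ray(t,a[0]/5+100,a[1]/5+140);c2,r2=ray(s,b[0]/5+330,b[1]/5+240)
    k=np.linalg.lstsq(np.c_[r1,-r2],c2-c1,rcond=None)[0];p=c1+k[0]*r1;q=c2+k[1]*r2
    N.append((p+q)/2);print(((p+q)/2).round(4),np.linalg.norm(p-q).round(4))
N=np.array(N);v=N[3]-N[0];print(np.hypot(*v[:2]),np.degrees(np.arctan2(v[2],np.hypot(*v[:2]))),np.degrees(np.arctan2(v[1],v[0])))
# chute direction from long rims: top rim edges at C px; side lines
for z in(.17,.2,.25):print(onz(t,705/5+100,172/5+140,z).round(4))
u=v[:2]/np.hypot(*v[:2])
lip=N.mean(0)[:2]-u*((N.mean(0)[2]-.1774)/np.tan(np.radians(28)));print('lip via height',lip)
print('lip via nut0', N[0,:2]-u*.026)
# ends of chute for direction: back end rim ~ z .17+.3*sin28+rim
b=onz(t,42/5+100,122/5+140,.17+.141+.025);f=onz(t,695/5+100,172/5+140,.17+.025)
w=b-f;print(b,f,np.hypot(*w[:2]),np.degrees(np.arctan2(w[1],w[0])))
E
```

```text
[0.5555 0.2913 0.1892] 0.0028
[0.5518 0.3126 0.2009] 0.0022
[0.5479 0.3339 0.2108] 0.0019
[0.5434 0.3551 0.2224] 0.0031
0.06493753212191265 27.088690713772365 100.68666217481497
[0.5694 0.2679 0.17  ]
[0.5625 0.2619 0.2   ]
[0.5511 0.2518 0.25  ]
lip via height [0.55956235 0.2706677 ]
lip via nut0 [0.56027748 0.26570262]
[0.50845493 0.52235506 0.336     ] [0.56288532 0.26773038 0.195     ] 0.2603774074875635 102.06634820772457
```

Nuts triangulate to a 27° slope and 21.6 mm pitch, which agrees with what was given. Lip is at about (0.560, 0.268), heading 101°. Pan grip is at about (0.498, 0.0245), yaw 8°, and the scale is at (0.654, -0.258).

>>> drive_tool(
  rows=[
    [[0.034,-0.0336,0],0],
    [[0.034,-0.0336,0],0],
    [[0.034,-0.0336,0],0],
    [[0.034,-0.0336,0],0],
    [[0.034,-0.0336,0],0],
    [[0.034,-0.0336,0],0],
    [[0.034,-0.0336,0],0],
    [[0.034,-0.0336,0],0],
    [[0.034,-0.0336,0],0],
    [[0.034,-0.0336,0],0],
  ],
  jaw=0,
  grip_force=100,
)

```text
t: 1.1
tool_pos: [0.4206, -0.1475, 0.3036]
tool_rot: [3.09, 0.566, 0.0]
contact_force: [0.9, -0.3, 0.6]
opening: 0.0857
grip_force: 0.0
```

>>> drive_tool(
  rows=[
    [[0.034,-0.0336,0],0],
    [[0.034,-0.0336,0],0],
    [[0.034,-0.0336,0],0],
    [[0.032,-0.0336,0],0],
    [[0,0,0],0.075],
    [[0,0,0],0.075],
    [[0,0,0],0.075],
    [[0,0,0],0],
    [[0,0,0],0],
  ],
)

```text
t: 2.0
tool_pos: [0.4978, 0.0237, 0.3035]
tool_rot: [-3.134, -0.219, 0.001]
contact_force: [-0.8, -0.9, -0.3]
opening: 0.0853
grip_force: 0.0
```

```bash
python3 - <<'E'
from h import *
d=snap('wrist','w1');o=ctrl.get_obs();M=Ro.from_rotvec(o['tool_rot']).as_matrix()
print(o['t'],o['tool_pos'],M.round(3).tolist(),np.degrees(np.arctan2(M[1,0],M[0,0])),o['q'])
print(-d['R'].T@d['t'])
E
```

```text
2.05 [0.49786028 0.02360178 0.30362114] [[0.99, 0.138, -0.0], [0.138, -0.99, 0.0], [-0.0, -0.0, -1.0]] 7.954593832161656 [-1.02057044e-01 -2.56905610e-01  1.90062961e+00  4.65039379e-06
  1.49833808e+00  1.32990512e+00]
[0.57407899 0.03449064 0.37359641]
```

View pics/w1.png

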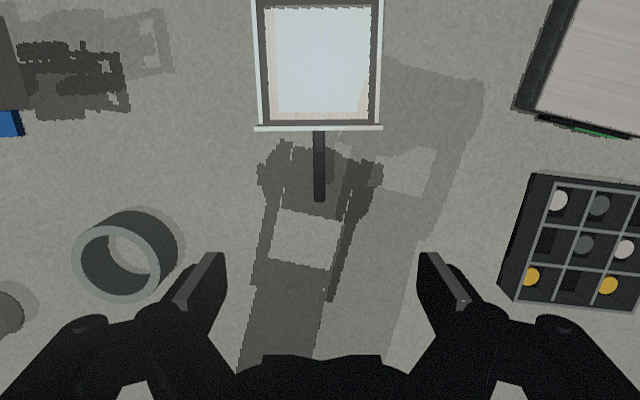

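The wrist view shows the handle from (319,131) to (319,201), with the rear wall's rim at rows 125–131, columns 254–383. I'll refine the grip point from these.

```bash
python3 - <<'E'
from h import *
d=load('w1')
e=onz(d,319.5,201,.056);a=onz(d,254,126,.075);b=onz(d,383,126,.075);n=onz(d,319,140,.056)
print(e,a,b,np.linalg.norm(a-b),n)
y=np.degrees(np.arctan2(*(a-b)[[1,0]]))-90;print('yaw',y,np.degrees(np.arctan2(*(n-e)[[1,0]])))
u=np.array([np.cos(np.radians(8)),np.sin(np.radians(8))])
print('grip from end',e[:2]+.038*u,'from rear wall',(a+b)[:2]/2-.038*u)
E
```

```text
[0.4663367  0.02130949 0.056     ] [0.53502502 0.09005334 0.075     ] [ 0.55111456 -0.02455601  0.075     ] 0.11573321137390977 [0.52796106 0.03034076 0.056     ]
yaw 7.9912934207527115 8.337552674019502
grip from end [0.50396689 0.02659807] from rear wall [0.50543961 0.02746009]
```

>>> drive_tool(
  rows=[
    [[0.007,-0.0025,0.04],0],
    [[0,0,0.04],0],
    [[0,0,0.04],0],
    [[0,0,0.035],0],
    [[0,0,0.025],0],
    [[0,0,0.015],0],
    [[0,0,0.012],0],
    [[0,0,0],0],
  ],
)

```text
t: 2.85
tool_pos: [0.5041, 0.0271, 0.0959]
tool_rot: [-3.134, -0.216, 0.003]
contact_force: [-0.8, -0.7, 0.2]
opening: 0.0853
grip_force: 0.0
```

>>> drive_tool(
  rows=[
    [[0,0,0],0],
    [[0,0,0],0],
    [[0,0,0],0],
    [[0,0,0],0],
    [[0,0,0],0],
    [[0,0,0],0],
    [[0,0,0],0],
    [[0,0,0],0],
  ],
  jaw=1,
  grip_force=100,
)

```text
t: 3.65
tool_pos: [0.505, 0.0272, 0.0976]
tool_rot: [-3.134, -0.216, -0.001]
contact_force: [-1.5, 1.2, 4.8]
opening: 0.0103
grip_force: 97.7
```

>>> drive_tool(
  rows=[
    [[0,0,-0.005],0],
    [[0,0,-0.01],0],
    [[0,0,-0.015],0],
    [[0,0,-0.02],0],
    [[0,0,-0.02],0],
    [[0,0,-0.015],0],
    [[0,0,-0.01],0],
    [[0,0,0],0],
    [[0,0,0],-0.06],
    [[0,0,0],-0.1],
  ],
)

```text
t: 4.65
tool_pos: [0.504, 0.0272, 0.1908]
tool_rot: [-3.106, -0.471, 0.003]
contact_force: [0.3, 0.8, -2.2]
opening: 0.0109
grip_force: 97.3
```

>>> drive_tool(
  rows=[
    [[0,0,0],-0.11],
    [[0,0,0],-0.11],
    [[0,0,0],-0.11],
    [[0,0,0],-0.11],
    [[0,0,0],-0.11],
    [[0,0,0],-0.11],
    [[0,0,0],-0.11],
    [[0,0,0],-0.11],
    [[0,0,0],-0.11],
    [[0,0,0],-0.11],
  ],
)

```text
t: 5.65
tool_pos: [0.504, 0.0271, 0.1906]
tool_rot: [-2.399, -2.026, 0.003]
contact_force: [-0.7, 0.4, -1.4]
opening: 0.0108
grip_force: 97.3
```

>>> drive_tool(
  rows=[
    [[0,0,0],-0.11],
    [[0,0,0],-0.11],
    [[0,0,0],-0.1],
    [[0,0,0],-0.05],
    [[0,0.02,0],0],
    [[0,0.03,0],0],
    [[0,0.03,0],0],
    [[0,0.02,0],0],
    [[0,0,0],0],
    [[0,0,0],0],
  ],
)

```text
t: 6.65
tool_pos: [0.6019, 0.0467, 0.1906]
tool_rot: [-1.991, -2.428, 0.003]
contact_force: [0.2, -1.1, -1.0]
opening: 0.0106
grip_force: 97.7
```

```bash
python3 - <<'E'
from h import *
d=snap('top','top2');s=snap('scene','scene2');w=snap('wrist','w2');o=ctrl.get_obs();M=Ro.from_rotvec(o['tool_rot']).as_matrix()
print(o['t'],o['tool_pos'],np.degrees(np.arctan2(M[1,0],M[0,0])),o['q'],o['opening'],o['grip_force'])
a=cv2.resize(s['image'][200:360,240:440],(800,640))[:600]
t=cv2.resize(w['image'],(400,250));a[350:600,0:400]=t
cv2.imwrite('pics/c2.png',cv2.convertScaleAbs(a,alpha=1.4))
E
```

```text
6.8 [0.60156866 0.04660708 0.19120417] 101.28070005407709 [-4.59168731e-02  9.67360003e-02  1.76082503e+00 -1.49077108e-04
  1.28554902e+00 -2.42760343e-01] 0.010270119823238893 97.74230003356934
```

View pics/c2.png

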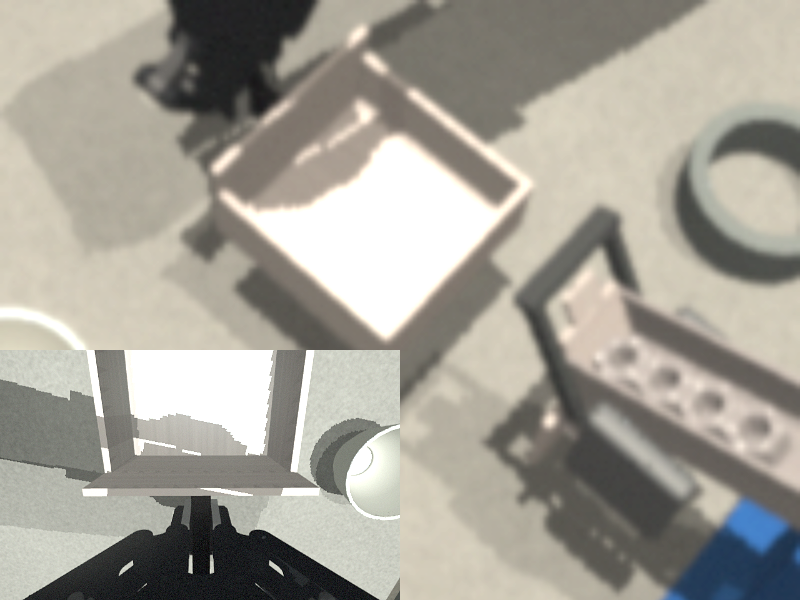

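>>> drive_tool(
  rows=[
    [[0.01,0.002,0],0],
    [[0.015,0,0],0],
    [[0.015,0,0],0],
    [[0.01,0,0],0],
    [[0.006,0,0],0],
    [[0.004,0,0],0],
    [[0,0,0],0],
    [[0,0,0],0],
  ],
)

```text
t: 7.6
tool_pos: [0.593, 0.1058, 0.1919]
tool_rot: [1.992, 2.429, -0.0]
contact_force: [0.1, 0.1, -1.6]
opening: 0.0107
grip_force: 97.7
```

>>> drive_tool(
  rows=[
    [[0.005,0,0],0],
    [[0.005,0,0],0],
    [[0.005,0,0],0],
    [[0,0,0],0],
    [[0,0,0],0],
  ],
)

```text
t: 8.1
tool_pos: [0.5899, 0.1208, 0.1919]
tool_rot: [1.992, 2.429, -0.0]
contact_force: [-0.9, 0.3, -0.8]
opening: 0.0103
grip_force: 97.7
```

>>> drive_tool(
  rows=[
    [[0.006,0,0],0],
    [[0.006,0,0],0],
    [[0.005,0,0],0],
    [[0,0,0],0],
    [[0,0,0],0],
  ],
)

```text
t: 8.6
tool_pos: [0.5867, 0.1373, 0.1919]
tool_rot: [1.992, 2.429, -0.0]
contact_force: [1.3, -2.5, -1.8]
opening: 0.0104
grip_force: 97.7
```

```bash
python3 - <<'E'
from h import *
s=snap('scene','scene3');o=ctrl.get_obs()
print(o['t'],o['tool_pos'],o['contact_force'])
a=cv2.resize(s['image'][200:350,250:450],(800,600))
cv2.imwrite('pics/c3.png',cv2.convertScaleAbs(a,alpha=1.4))
E
```

```text
8.65 [0.58668108 0.13721074 0.19194189] [ 0.64643816 -0.8890447  -1.09429108]
```

View pics/c3.png

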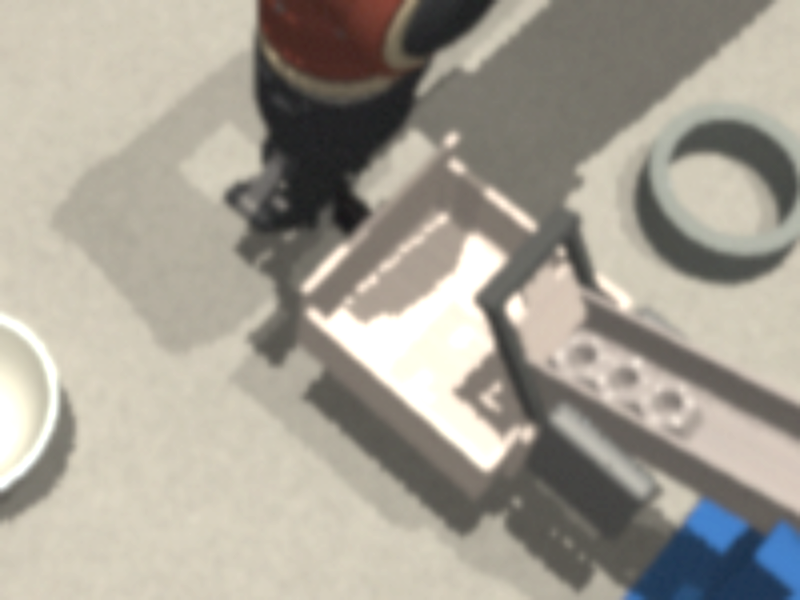

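One nut has already slid out into the pan and three are still in the chute. Pushing farther.

>>> drive_tool(
  rows=[
    [[0.004,0,0],0],
    [[0.003,0,0],0],
    [[0,0,0],0],
    [[0,0,0],0],
    [[0,0,0],0],
    [[0,0,0],0],
    [[0,0,0],0],
    [[0,0,0],0],
    [[0,0,0],0],
    [[0,0,0],0],
  ],
)

```text
t: 9.65
tool_pos: [0.5851, 0.1441, 0.1918]
tool_rot: [-1.992, -2.429, 0.001]
contact_force: [-0.5, -2.9, -4.9]
opening: 0.0105
grip_force: 98.1
```

>>> drive_tool(
  rows=[
    [[0,0,0],0],
    [[0,0,0],0],
    [[0,0,0],0],
    [[0,0,0],0],
    [[0,0,0],0],
  ],
)

```text
t: 10.15
tool_pos: [0.5852, 0.1442, 0.1919]
tool_rot: [-1.992, -2.429, 0.0]
contact_force: [-0.7, -2.6, -5.4]
opening: 0.0102
grip_force: 98.1
```

```bash
python3 - <<'E'
from h import *
s=snap('scene','scene4');o=ctrl.get_obs();w=snap('wrist','w4')
print(o['t'],o['tool_pos'],o['contact_force'])
a=cv2.resize(s['image'][200:350,250:450],(800,600));a[350:,:400]=cv2.resize(w['image'],(400,250))
cv2.imwrite('pics/c4.png',cv2.convertScaleAbs(a,alpha=1.2))
E
```

```text
10.2 [0.58519165 0.14416292 0.19184974] [-0.22075581 -3.15967142 -4.37555086]
```

View pics/c4.png

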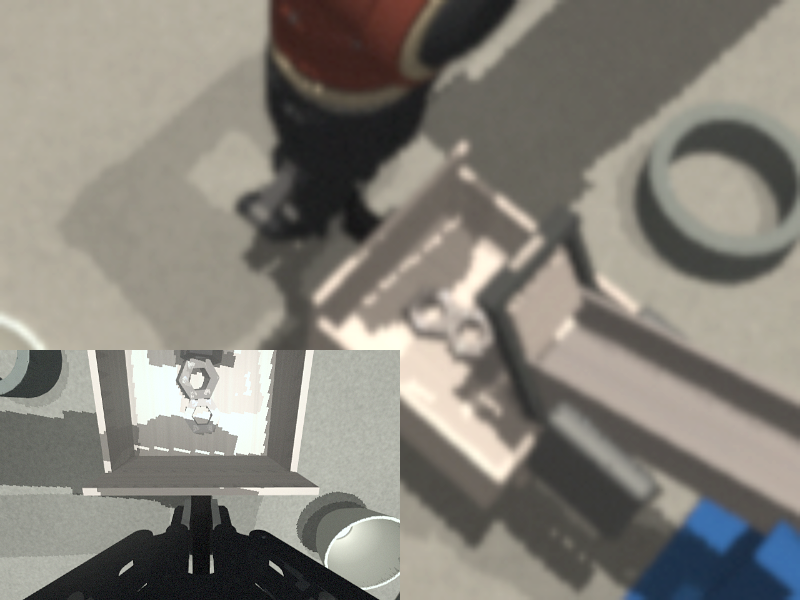

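The chute is empty and the nuts are in the pan. Back out, turn and carry.

>>> drive_tool(
  rows=[
    [[-0.003,0,0],0],
    [[-0.006,0,0],0],
    [[-0.01,0,0],0],
    [[-0.014,0,0],0],
    [[-0.018,0,0],0],
    [[-0.015,0,0],0.03],
    [[-0.01,0,0],0.06],
    [[-0.004,0,0],0.07],
    [[0,0,0],0.06],
    [[0,0,0],0.04],
  ],
)

```text
t: 11.25
tool_pos: [0.6006, 0.0643, 0.192]
tool_rot: [-2.295, -2.145, -0.001]
contact_force: [-0.2, -1.0, -3.2]
opening: 0.0108
grip_force: 98.4
```

```bash
python3 - <<'E'
from h import *
o=ctrl.get_obs();M=Ro.from_rotvec(o['tool_rot']).as_matrix();s=snap('scene','scene5')
u=M[:2,0];g=np.array([.654,-.258])-.098*u;dl=g-o['tool_pos'][:2]
print(o['t'],o['tool_pos'],np.degrees(np.arctan2(u[1],u[0])),'x',dl@u,'y',dl@M[:2,1])
E
```

```text
11.25 [0.60058366 0.06425101 0.19204238] 86.12611298724869 x -0.4159058387247709 y 0.07506579033461754
```

>>> drive_tool(
  rows=[
    [[-0.008,0.0015,0],0],
    [[-0.016,0.003,0],0],
    [[-0.024,0.0045,0],0],
    [[-0.028,0.005,0],0],
    [[-0.028,0.005,0],0],
    [[-0.028,0.005,0],0],
    [[-0.028,0.005,0],0],
    [[-0.028,0.005,0],0],
    [[-0.028,0.005,0],0],
    [[-0.028,0.005,0],0],
  ],
)

```text
t: 12.3
tool_pos: [0.6286, -0.1835, 0.192]
tool_rot: [2.291, 2.149, -0.0]
contact_force: [-0.0, -0.1, -2.6]
opening: 0.0105
grip_force: 98.4
```

>>> drive_tool(
  rows=[
    [[-0.028,0.005,0],0],
    [[-0.028,0.005,0],0],
    [[-0.028,0.005,0],0],
    [[-0.028,0.005,0],0],
    [[-0.024,0.0045,0],0],
    [[-0.018,0.004,0],0],
    [[-0.012,0.002,0],0],
    [[-0.006,0.001,0],0],
    [[0,0,0],0],
    [[0,0,0],0],
  ],
)

```text
t: 13.3
tool_pos: [0.6495, -0.3535, 0.1918]
tool_rot: [-2.289, -2.151, -0.0]
contact_force: [-0.9, 0.2, -2.6]
opening: 0.0108
grip_force: 98.4
```

```bash
python3 - <<'E'
from h import *
o=ctrl.get_obs();M=Ro.from_rotvec(o['tool_rot']).as_matrix();s=snap('scene','scene6');t=snap('top','top6')
u=M[:2,0];g=np.array([.654,-.258])-.098*u;dl=g-o['tool_pos'][:2]
print(o['t'],o['tool_pos'],'x',dl@u,'y',dl@M[:2,1],o['contact_force'])
a=np.hstack([cv2.resize(s['image'][80:240,120:320],(400,320)),cv2.resize(t['image'][120:280,370:570],(400,320))])
cv2.imwrite('pics/c6.png',cv2.convertScaleAbs(a,alpha=1.2))
E
```

```text
13.3 [ 0.64946612 -0.3535282   0.19176675] x -0.002374819725480885 y -0.0014218631814085993 [-0.92408394  0.22795596 -2.6055039 ]
```

View pics/c6.png

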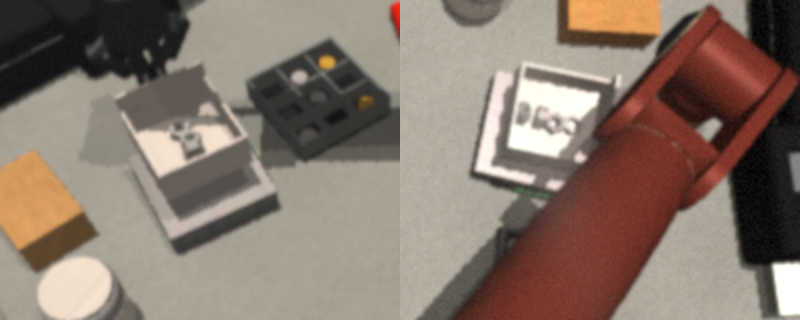

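The pan is over the plate with the nuts inside, and nothing is in the way. Lowering.

>>> drive_tool(
  rows=[
    [[-0.002,-0.001,0.004],0],
    [[0,0,0.008],0],
    [[0,0,0.01],0],
    [[0,0,0.01],0],
    [[0,0,0.007],0],
    [[0,0,0.004],0],
    [[0,0,0.001],0],
    [[0,0,0],0],
  ],
)

```text
t: 14.2
tool_pos: [0.6484, -0.3563, 0.1479]
tool_rot: [2.29, 2.15, 0.0]
contact_force: [0.3, 0.7, -3.0]
opening: 0.0104
grip_force: 98.5
```

>>> drive_tool(
  rows=[
    [[0,0,0.001],0],
    [[0,0,0.001],0],
    [[0,0,0],0],
    [[0,0,0],0],
  ],
)

```text
t: 14.6
tool_pos: [0.6483, -0.3563, 0.1461]
tool_rot: [2.29, 2.15, 0.0]
contact_force: [-0.3, 0.7, -3.5]
opening: 0.0103
grip_force: 98.4
```

>>> drive_tool(
  rows=[
    [[0,0,0.001],0],
    [[0,0,0],0],
    [[0,0,0],0],
  ],
)

```text
t: 14.9
tool_pos: [0.6483, -0.3562, 0.1448]
tool_rot: [-2.29, -2.15, -0.0]
contact_force: [-0.0, -0.7, -2.5]
opening: 0.0103
grip_force: 98.4
```

>>> drive_tool(
  rows=[
    [[0,0,0.001],0],
    [[0,0,0],0],
    [[0,0,0],0],
  ],
)

```text
t: 15.2
tool_pos: [0.6483, -0.3562, 0.1438]
tool_rot: [-2.29, -2.15, 0.0]
contact_force: [0.5, -0.2, -1.8]
opening: 0.0105
grip_force: 98.4
```

>>> drive_tool(
  rows=[
    [[0,0,0.001],0],
    [[0,0,0],0],
    [[0,0,0],0],
  ],
)

```text
t: 15.5
tool_pos: [0.6484, -0.3563, 0.1431]
tool_rot: [2.29, 2.15, 0.0]
contact_force: [0.6, 0.1, -1.8]
opening: 0.0104
grip_force: 98.6
```

>>> drive_tool(
  rows=[
    [[0,0,0.0005],0],
    [[0,0,0],0],
    [[0,0,0],0],
  ],
)

```text
t: 15.8
tool_pos: [0.6484, -0.3564, 0.1428]
tool_rot: [2.29, 2.15, 0.0]
contact_force: [0.3, -1.4, -1.1]
opening: 0.0106
grip_force: 98.7
```

>>> drive_tool(
  rows=[
    [[0,0,0.0005],0],
    [[0,0,0.0005],0],
    [[0,0,0],0],
    [[0,0,0],0],
  ],
)

```text
t: 16.2
tool_pos: [0.6484, -0.3564, 0.1426]
tool_rot: [2.29, 2.15, -0.0]
contact_force: [-3.6, 1.4, 5.9]
opening: 0.0104
grip_force: 99.7
```

>>> drive_tool(
  rows=[
    [[0,0,0.0005],0],
    [[0,0,0],0],
    [[0,0,0],0],
  ],
)

```text
t: 16.5
tool_pos: [0.6485, -0.3564, 0.1426]
tool_rot: [2.29, 2.15, -0.0]
contact_force: [-4.2, 1.4, 6.4]
opening: 0.0108
grip_force: 99.9
```

On the plate. Easing the grip, then opening.

>>> drive_tool(
  rows=[
    [[0,0,0],0],
    [[0,0,0],0],
    [[0,0,0],0],
  ],
  grip_force=20,
)

```text
t: 16.8
tool_pos: [0.6485, -0.3565, 0.1426]
tool_rot: [2.29, 2.15, -0.0]
contact_force: [-4.2, 1.2, 6.8]
opening: 0.0103
grip_force: 99.9
```

>>> drive_tool(
  rows=[
    [[0,0,0],0],
    [[0,0,0],0],
    [[0,0,0],0],
    [[0,0,0],0],
    [[0,0,0],0],
    [[0,0,0],0],
    [[0,0,0],0],
    [[0,0,0],0],
  ],
  jaw=0,
)

```text
t: 17.6
tool_pos: [0.6483, -0.3562, 0.1409]
tool_rot: [2.29, 2.15, 0.0]
contact_force: [-0.2, 0.7, 0.2]
opening: 0.0858
grip_force: 0.0
```

>>> drive_tool(
  rows=[
    [[0,0,-0.01],0],
    [[0,0,-0.02],0],
    [[0,0,-0.03],0],
    [[0,0,-0.04],0],
    [[0,0,-0.04],0],
    [[-0.03,0,-0.02],0],
    [[-0.03,0,0],0],
    [[0,0,0],0],
    [[0,0,0],0],
  ],
)

```text
t: 18.5
tool_pos: [0.6444, -0.4165, 0.3024]
tool_rot: [2.291, 2.148, 0.001]
contact_force: [-0.8, 0.5, 0.7]
opening: 0.0856
grip_force: 0.0
```

```bash
python3 - <<'E'
from h import *
o=ctrl.get_obs();s=snap('scene','scene7');w=snap('wrist','w7')
print(o['t'],o['tool_pos'],o['contact_force'],o['opening'])
a=np.hstack([cv2.resize(s['image'][100:240,130:290],(400,350)),cv2.resize(w['image'],(400,250),)[:,:].copy() if 0 else cv2.copyMakeBorder(cv2.resize(w['image'],(400,250)),0,100,0,0,0)])
cv2.imwrite('pics/c7.png',cv2.convertScaleAbs(a,alpha=1.1))
E
```

```text
18.5 [ 0.6443809  -0.4165302   0.30241613] [-0.83963838  0.53394639  0.65154649] 0.08561687750604954
```

View pics/c7.png

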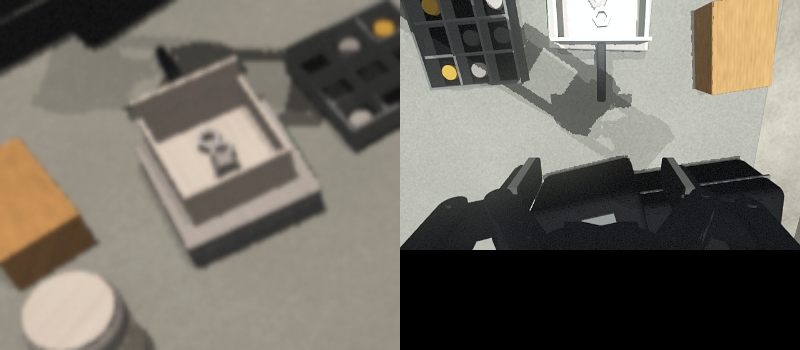

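```bash
python3 -c "
from h import *
print(ctrl.finish_job())"
```

```text
the job is handed in; nothing more can be done
None
```

I handed the job in at about 18.5 s: the pan stands level near the middle of the scale plate and is let go. The chute is empty; no nut was seen outside the pan, though I did not clearly count all four in it, and no verdict came back.

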